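# Press the garlic press into its fitted insert

### The job

Put the stainless garlic press away: set it flat side down into the empty cutout of its own shape in the wooden insert, and press it down past the cork cheeks until it lies fully home and level on the cutout's floor. Leave the nutcracker lying where it is.

Things in the scene. Friction and masses are not known exactly. Their poses are not given: they have to be found in the camera images.
- press_grip (a point): Garlic press, loose, stainless, flat on the counter: head 50 long x 42 wide x 36 mm high, double handle 120 long x 22 wide x 30 high, 0.17-0.35 kg. Point on the handle, mid-width, 15 above the underside; x towards the head, z up. Head spans +45 to +95 mm in x, handle -75 to +45; centre of mass at +26. Grip here, across the handle.
- cutout_home (a point): Where press_grip lies when the press is home, 23 mm above the counter; x towards the cutout's wide head end, z up. Four sprung cork cheeks, 33 to 36 mm before and behind it, catch the handle 14 mm too high; about 6 to 14 N of push takes it past them to the floor. A finger trough (x -28 to +28, open to the right, 85 mm to the left) crosses here, its floor 5 mm below the cutout's.
- insert: Fixed brown wooden block 210 (x) x 195 (y) x 34 mm, origin under the cutout's middle, x as the cutout's; white timer and steel cutter fill its left (+y) part. Cutout: head pocket 50 wide, handle channel 28 wide, floor 8 above the counter; play 3-4 mm sideways, 5-7 lengthwise. Long sides and end edges of the cutout bevelled 45 degrees over the top 10 mm.
- nutcracker_mid (a point): Bystander to leave alone: a loose stainless nutcracker, two straight legs in a narrow V, 170 mm long, up to 80 wide, 18 high, hinged at its +x end. Point at its middle, 8 mm above its underside.
Mind the look-alikes: they are no part of the job. What is shaped like the part that bears press_grip but pink, red or turquoise is not meant.

How it is judged:
At the end, for the whole second after the job is handed in: The garlic press lies in its cutout, fully home: within 4 mm of its full depth, 12 mm in the plane, level within 5.7 degrees and along the cutout within 10 degrees. The nutcracker lies within 30 mm of where it was (horizontal distance between press_grip and cutout_home below 0.012 m and z of press_grip in the frame of cutout_home between -0.004 and 0.004 m and angle between the x axis of press_grip and the x axis of cutout_home, either way round below 0.18 rad and angle between press_grip's own z axis and vertical below 0.1 rad and distance of nutcracker_mid from where it was at the start of the episode below 0.03 m); the robot touches nothing.
It fails at once if the nutcracker is moved by more than 30 mm (distance of nutcracker_mid from where it was at the start of the episode above 0.03 m).
It also fails if it takes over 42 s, if anything falls off the work surface, if the arm or the gripper's body presses on something with over 40 N, if the wrist force passes 120 N, or if a joint passes its speed limit or range.

### The arm

A 6-joint arm with a two-finger parallel gripper is mounted at the origin on the work surface. World frame = base frame: x ahead of the robot, y to its left, z up, the work surface at z = 0. Lengths are in m, angles in rad, forces in N, time in s.
With the tool pointing down it reaches from about 0.225 to 0.875 m from the base axis. Payload 3.4 kg.
Tool frame: the origin (TCP) lies at the very end of the fingers, on their centre line; the grasp point (between the pads) lies 19 mm behind it; z points along the fingers, y is the direction in which the jaws open and shut (so a half turn about z gives the same grasp; the last joint's range is limited). The gripper opens to 85 mm and grips with 20 to 120 N. Pads are 22 mm wide; open, the fingers measure 114 mm over their backs; the gripper's body (76 mm by 85 mm) begins 54 mm behind the grasp point. The pads swing forward as they close: fully open they stand 13 mm farther back than shut.
Start: joints at [-1.442, 0.276, 1.505, -0, 1.361, -0.121], TCP at [0.142, -0.557, 0.231] pointing down, gripper open.
Joint ranges: [-2.89, 2.89], [-0.75, 2.08], [0.22, 2.7], [-1.18, 4.32], [0.11, 2.71], [-2.7, 2.7]. Speed limits (rad/s): [2.57, 2.57, 3.14, 3.14, 3.14, 3.14].

### API

Orientations are given as a unit quaternion [w, x, y, z].
In Python, from rig import get_state, get_image, calibration, sign_off gives the robot as it stands. The module is installed in compiled form; this text tells all that it offers.
- The arm moves only by the tool drive_tool, never from a script. Its argument "targets" is one flat list of numbers, 7 for each row, row after row: the turn, a rotation vector about the tool's x, y, z in degrees, then the shift along the tool's x, y, z in mm, then the opening, from 0 (shut) to 1 (fully open). In form: [wx, wy, wz, tx, ty, tz, fingers, wx, wy, wz, tx, ty, tz, fingers, ...]. A call has 1 to 12 rows; each row shifts and turns the commanded pose from where the row before left it, along the tool's axes as they then stand; what a row does not reach is not made up. A row lasts 1/8 s, in which the tool goes at most 62.5 mm and 10.7 degrees, less where a joint would pass 70% of its speed; a pose out of reach is approached as far as the arm can. A call is refused whole if a number of a shift passes 62.5 or a number of a turn 10.7, either way. A call with a gripper value outside its range is refused whole. The fingers move at their own pace and stop on an object; "grip_force" is the grip in N (left out, the last holds). Time passes only in rows, so rows that do not move let the fingers close. It gives the time, the measured TCP pose, the force and the opening at its end, in the units of the state.
- get_state(): the state, without advancing time (a new reading comes with each control period).
- get_image(name): name is "scene" or "top"; returns the picture (400x640x3 uint8, red, green, blue); there is no depth.
- calibration(name): a dict with "mtx" (3x3 intrinsics, pixels), "world_to_cam" (4x4, takes a point from world to camera coordinates). Camera axes: x right, y down, z forward; pixel columns grow to the right and rows downward; lengths in m; the calibration is good to about 2 mm. A picture is of the moment at which its call begins. calibration takes no time and is no camera call.
- sign_off(): hands the job in, once; it reports no verdict.
The state is a dict: "clock": time; "qpos": joint angles; "qd": joint speeds; "effort": joint torques, N m; "position": TCP position; "ee_rot": TCP orientation; "contact_force": force on the tool from outside, world axes, zero at the start; "moment": the same for the moment, N m; "width": finger opening in m.
Only numpy, scipy, OpenCV 4.12 (cv2) and the standard library are available. Lean on these libraries where they do the work, as an engineer would, in place of code of your own. Each camera call takes 0.05 s, during which the arm holds its last target.

## Working session

There is one attempt and no reset: what is moved stays moved. The work goes in short steps, Python scripts to look and compute and a tool call to move; the robot and the scene stay as the last step left them, time stands still between calls to the robot, and variables do not carry over. Pictures are saved under pics/ and viewed, and the job is handed in when it is done.

Besides the shell and the picture viewer there is one more tool, called after ">>>" in YAML: its name, and indented under it one key for each argument. drive_tool: Moves the arm, as the interface text tells. Its arguments: {"type":"object","properties":{"targets":{"type":"array"},"grip_force":{"type":"number"}},"required":["targets"]}

```bash
mkdir -p pics
python3 - <<'E'
from rig import *
import cv2,numpy as np
for n in("scene","top"):
    im=get_image(n); cv2.imwrite(f"pics/{n}0.png",im[:,:,::-1]); c=calibration(n); print(n,np.round(c["mtx"],1).tolist(),np.round(c["world_to_cam"],3).tolist())
s=get_state();print(s)
E
```

```text
scene [[410.0, 0.0, 316.5], [0.0, 410.0, 194.8], [0.0, 0.0, 1.0]] [[0.605, 0.796, 0.006, -0.203], [0.61, -0.459, -0.646, -0.246], [-0.511, 0.395, -0.763, 1.313], [0.0, 0.0, 0.0, 1.0]]
top [[495.1, 0.0, 315.5], [0.0, 495.1, 201.1], [0.0, 0.0, 1.0]] [[-0.019, -1.0, 0.0, -0.088], [-0.992, 0.018, -0.122, 0.442], [0.122, -0.003, -0.993, 1.105], [0.0, 0.0, 0.0, 1.0]]
{'clock': 0.1, 'qpos': array([-1.44198548e+00,  2.76575958e-01,  1.50601182e+00, -1.42053039e-05,
        1.36071431e+00, -1.21020366e-01]), 'qd': array([ 6.36412882e-05, -4.10184108e-03, -3.12338488e-03,  7.11170387e-06,
        8.47668363e-04, -1.33518582e-04]), 'effort': array([ 6.90480174e-04, -4.17700195e+01, -2.46404368e+01, -1.59131441e-04,
        5.88630937e-03,  5.71239269e-06]), 'position': array([ 0.14208032, -0.55668   ,  0.2304989 ]), 'ee_rot': array([-8.54681726e-04,  9.92207637e-01,  1.24592430e-01, -1.02744851e-05]), 'contact_force': array([-0.61179514, -0.0115668 ,  1.13597889]), 'moment': array([ 0.00214381,  0.02555835, -0.02541185]), 'width': 0.08508332712071068}
```

View pics/scene0.png

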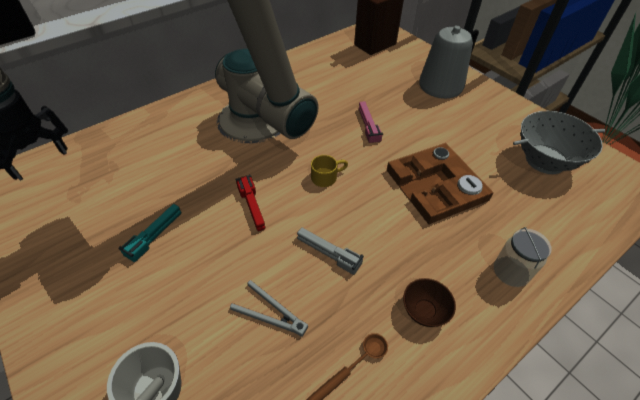

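View pics/top0.png

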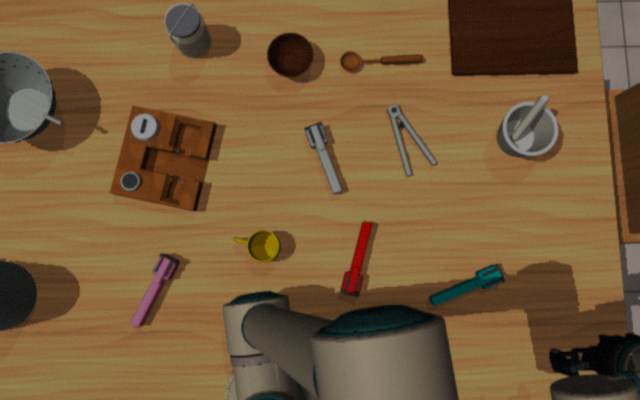

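The grey press is at about (323,158) in top, with its head up at (317,135). The nutcracker is at (408,140) and the insert at (165,158). I'll zoom in on these.

Run:
```python
import cv2
t=cv2.imread("pics/top0.png");s=cv2.imread("pics/scene0.png")
def z(im,x,y,w,h,n,k): cv2.imwrite(n,cv2.resize(cv2.convertScaleAbs(im[y:y+h,x:x+w],alpha=1.5),None,fx=k,fy=k,interpolation=cv2.INTER_CUBIC))
z(t,100,95,130,125,"pics/ti.png",6 if 0 else 4.8)
z(t,290,110,80,95,"pics/tp.png",6)
z(s,375,130,130,100,"pics/si.png",6)
z(s,285,215,95,70,"pics/sp.png",8)
```

```text
(no output)
```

View pics/ti.png

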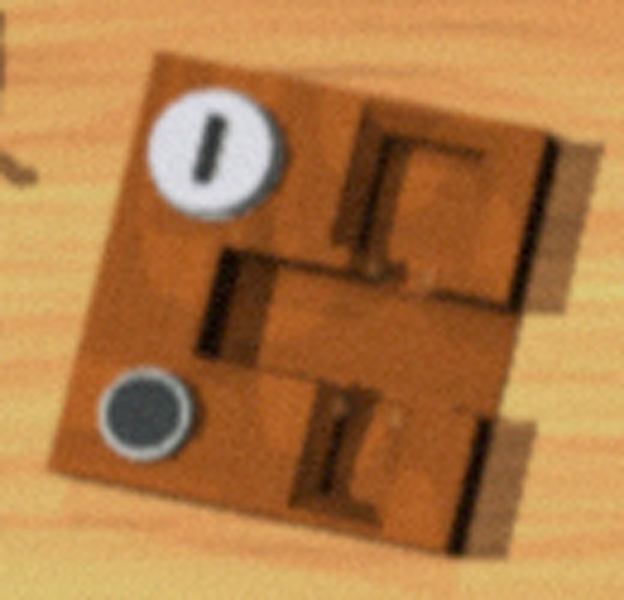

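View pics/tp.png

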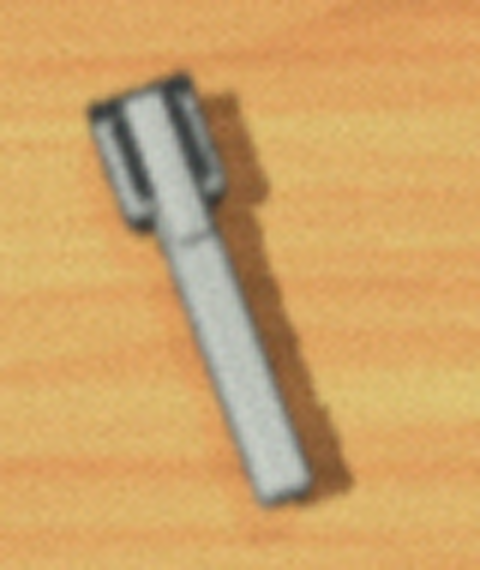

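View pics/si.png

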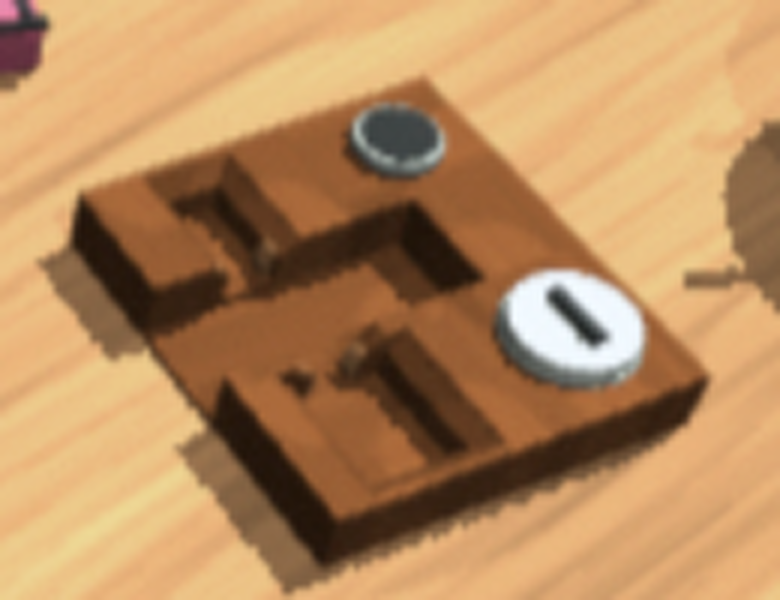

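View pics/sp.png

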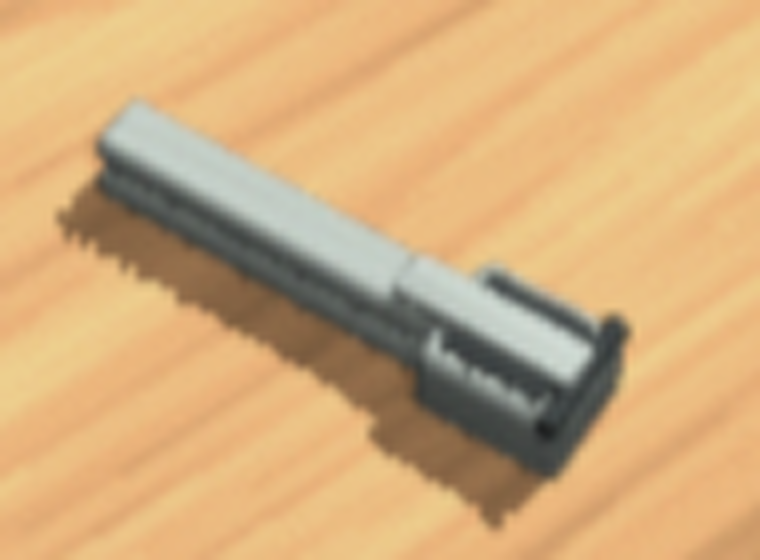

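```bash
cat > h.py <<'E'
from rig import *
import numpy as np
from scipy.optimize import least_squares
C={n:(np.array(calibration(n)["mtx"]),np.array(calibration(n)["world_to_cam"])) for n in("scene","top")}
def proj(n,P):
    M,T=C[n];P=np.atleast_2d(P);q=P@T[:3,:3].T+T[:3,3];q=q@M.T;return q[:,:2]/q[:,2:]
def unp(n,uv,z):
    M,T=C[n];d=T[:3,:3].T@np.linalg.inv(M)@np.r_[uv,1];c=-T[:3,:3].T@T[:3,3];return c+d*(z-c[2])/d[2]
def fit(obs,x0,free=None):
    def W(p,m):
        c,s=np.cos(p[2]),np.sin(p[2]);m=np.array(m)/1000
        return np.array([p[0]+c*m[0]-s*m[1],p[1]+s*m[0]+c*m[1],m[2]])
    f=lambda p:np.concatenate([proj(n,W(p,m))[0]-uv for n,m,uv in obs])
    r=least_squares(f,x0,loss='soft_l1',x_scale=[.1,.1,.1]);return r.x,f(r.x).reshape(-1,2)
E
python3 - <<'E'
from h import *
ti=lambda x,y:np.array([x/4.8+100-.4,y/4.8+95-.4]); tp=lambda x,y:np.array([x/6+290-.42,y/6+110-.42])
si=lambda x,y:np.array([x/6+375-.42,y/6+130-.42]); sp=lambda x,y:np.array([x/8+285-.44,y/8+215-.44])
cs={k:unp("top",ti(*v),.034) for k,v in dict(A=(157,52),B=(553,132),C=(450,557),D=(48,468)).items()}
ss={k:unp("scene",si(*v),.034) for k,v in dict(A=(708,378),B=(335,522),C=(80,195),D=(425,78)).items()}
for k in cs:print(k,cs[k].round(4),ss[k].round(4))
# block centre fit
m=dict(A=(105,97.5,34),B=(105,-97.5,34),C=(-105,-97.5,34),D=(-105,97.5,34))
obs=[("top",m[k],ti(*v)) for k,v in dict(A=(157,52),B=(553,132),C=(450,557),D=(48,468)).items()]
o2=[("scene",m[k],si(*v)) for k,v in dict(A=(708,378),B=(335,522),C=(80,195),D=(425,78)).items()]
for o in(obs,o2,obs+o2):
    p,r=fit(o,[.4,.2,-.2]);print("insert",p.round(4),r.round(1).tolist())
def loc(n,uv,z):
    w=unp(n,uv,z)[:2]-p[:2];c,s=np.cos(p[2]),np.sin(p[2]);return (np.array([c*w[0]+s*w[1],-s*w[0]+c*w[1]])*1000).round(1)
print("trough/cut pts in block-centre frame (mm)")
for nm,n,uv in [("trough upper-left",'t',(225,247)),("trough lower-left",'t',(195,355)),("trough R up",'t',(515,308)),("trough R low",'t',(497,420)),("pocket outer left top",'t',(370,98)),("pocket left low",'t',(335,245)),("chan left up",'t',(322,383)),("chan left low",'t',(288,505)),
 ("s head L far",'s',(407,328)),("s head L end",'s',(500,440)),("s chan left end",'s',(232,155)),("s chan R end",'s',(148,182)),("s chan left at trough",'s',(297,236)),("s trough L far",'s',(412,202)),("s trough L near",'s',(482,275)),("s R near",'s',(228,375)),("s R far",'s',(150,292)),("head end R",'s',(375,490))]:
    print(nm,loc(*(("top",ti(*uv),.034) if n=='t' else ("scene",si(*uv),.034))))
o=[("top",(-75,11,30),tp(256,500)),("top",(-75,-11,30),tp(311,485)),("top",(95,21,36),tp(92,106)),("top",(95,-21,36),tp(188,73)),
("scene",(-75,11,30),sp(137,98)),("scene",(-75,-11,30),sp(98,140)) ,("scene",(95,-21,0),sp(553,480)),("scene",(45,-21,0),sp(418,395))]
# sign check: try both y signs
for s_ in(1,-1):
    oo=[(n,(a,s_*b,c),uv) for n,(a,b,c),uv in o]
    for q in(oo,[x for x in oo if x[0]=="top"],[x for x in oo if x[0]=="scene"]):
        pp,r=fit(q,[.45,-.1,.3]);print(s_,pp.round(4),r.round(1).tolist())
E
```

```text
A [0.6713 0.3255 0.034 ] [0.6721 0.3217 0.034 ]
B [0.6278 0.1333 0.034 ] [0.6283 0.1328 0.034 ]
C [0.4224 0.1807 0.034 ] [0.4261 0.1806 0.034 ]
D [0.4684 0.3719 0.034 ] [0.4687 0.3703 0.034 ]
insert [ 0.5474  0.2528 -0.2271] [[0.6, -0.2], [-0.4, 0.0], [-0.3, -0.3], [0.2, 0.6]]
insert [ 0.5486  0.2515 -0.2302] [[0.5, 0.1], [0.0, 0.1], [-0.5, -0.4], [-0.0, -0.0]]
insert [ 0.5478  0.2524 -0.2287] [[0.9, -0.4], [-0.2, -0.1], [-0.3, -0.5], [0.3, 0.3], [0.5, -0.3], [0.2, -0.2], [-0.5, -0.6], [-0.1, -0.3]]
trough/cut pts in block-centre frame (mm)
trough upper-left [16.9 42.9]
trough lower-left [-37.1  43.8]
trough R up [  17.  -100.2]
trough R low [ -37.6 -104.6]
pocket outer left top [102.9  -7.4]
pocket left low [28.9 -8.5]
chan left up [-37.6 -18.8]
chan left low [-97.9 -17.4]
s head L far [28.  -7.3]
s head L end [97.2 -8.7]
s chan left end [-96.3 -18.3]
s chan R end [-96.8 -64.1]
s chan left at trough [-39.3 -20.1]
s trough L far [-36.1  41.1]
s trough L near [15.  42.7]
s R near [ 19.2 -94.9]
s R far [ -36.6 -100.1]
head end R [ 98.2 -73.3]
1 [ 0.5296 -0.1225  0.3311] [[0.5, 1.1], [0.4, 0.3], [-1.6, -0.6], [-0.5, -1.1], [0.1, -1.5], [-0.3, -0.7], [0.5, 1.0], [-0.9, 1.0]]
1 [ 0.5294 -0.1229  0.3178] [[0.3, 1.3], [0.2, 0.6], [-0.9, -0.8], [0.2, -1.1]]
1 [ 0.5297 -0.1219  0.3572] [[-0.2, -1.1], [-0.4, -0.2], [1.5, 0.2], [-0.3, 0.7]]
-1 [ 0.532  -0.1454  0.1386] [[13.7, -0.9], [-5.0, 3.1], [33.4, -8.1], [-0.5, 0.2], [-9.0, 5.7], [2.4, -4.8], [-0.4, 0.0], [0.7, -2.6]]
-1 [ 0.5311 -0.1295  0.083 ] [[5.0, 0.1], [-13.7, 3.6], [28.9, -7.4], [-5.1, -0.1]]
-1 [ 0.5352 -0.1495  0.1721] [[-10.3, 8.1], [1.0, -2.6], [-0.1, 0.9], [0.5, -1.3]]
```

```bash
cat >> h.py <<'E'
def delta(tx,ty,tz,yaw):
    s=get_state();p=s["position"];w,x,y,z=s["ee_rot"];
    from scipy.spatial.transform import Rotation as R
    Rm=R.from_quat([x,y,z,w]).as_matrix();psi=np.arctan2(Rm[1,0],Rm[0,0])
    d=np.array([tx,ty,tz])-p
    print("t",s["clock"],"pos",p.round(4),"yaw",psi.round(4),"tilt",np.degrees(np.arccos(-Rm[2,2])).round(2),"j",s["qpos"].round(2),"w",round(s["width"],4),"F",s["contact_force"].round(1))
    print("tool shift mm",(Rm.T@d*1000).round(1),"turn wz deg",np.degrees(-(yaw-psi)).round(2))
    ry=yaw;c,s_=np.cos(ry),np.sin(ry);print("shift in target-yaw tool axes",(np.array([c*d[0]+s_*d[1],s_*d[0]-c*d[1],-d[2]])*1000).round(1))
E
python3 - <<'E'
from h import *
tp=lambda x,y:np.array([x/6+290-.42,y/6+110-.42]);sp=lambda x,y:np.array([x/8+285-.44,y/8+215-.44])
for n,a,b in[("top",tp(170,250),tp(256,490)),("top",tp(222,250),tp(308,475)),("scene",sp(410,258),sp(142,98)),("scene",sp(392,300),sp(100,144))]:
    A,B=unp(n,a,.03),unp(n,b,.03);d=A-B;print(n,A.round(4),B.round(4),np.arctan2(d[1],d[0]).round(4))
delta(.5294,-.1225,.12,.335)
E
```

```text
top [ 0.5554 -0.1044  0.03  ] [ 0.4615 -0.1354  0.03  ] 0.3188
top [ 0.5551 -0.1244  0.03  ] [ 0.4669 -0.1554  0.03  ] 0.3376
scene [ 0.5539 -0.1092  0.03  ] [ 0.4597 -0.1381  0.03  ] 0.298
scene [ 0.562  -0.1225  0.03  ] [ 0.4659 -0.1583  0.03  ] 0.3565
t 0.1 pos [ 0.1421 -0.5567  0.2305] yaw 0.2498 tilt 0.1 j [-1.44  0.28  1.51 -0.    1.36 -0.12] w 0.0851 F [-0.6 -0.   1.1]
tool shift mm [ 482.6 -324.7  111.1] turn wz deg -4.88
shift in target-yaw tool axes [ 508.5 -282.7  110.5]
```

>>> drive_tool:
  targets: [0,0,-4.5,0,0,0,1,0,0,0,48,-28,4,1,0,0,0,48,-28,4,1,0,0,0,48,-28,4,1,0,0,0,48,-28,4,1,0,0,0,48,-28,4,1,0,0,0,48,-28,4,1,0,0,0,48,-28,4,1,0,0,0,48,-28,4,1,0,0,0,48,-28,10,1,0,0,0,48,-28,18,1,0,0,0,26,-6,40,1]
  grip_force: 80

```text
clock: 1.6
position: [0.5317, -0.1212, 0.1319]
ee_rot: [0.001, 0.986, 0.165, 0.002]
contact_force: [0.7, -1.2, 0.4]
width: 0.0857
```

Run:
```python
from h import *
import cv2
delta(.5294,-.1225,.006,.328)
cv2.imwrite("pics/t1.png",cv2.resize(get_image("top")[80:230,260:460,::-1],None,fx=4,fy=4))
cv2.imwrite("pics/s1.png",cv2.resize(get_image("scene")[180:330,230:430,::-1],None,fx=4,fy=4))
```

```text
t 1.6 pos [ 0.5317 -0.1212  0.1319] yaw 0.3313 tilt 0.26 j [-0.35  0.3   1.73  0.    1.11  0.89] w 0.0857 F [ 0.7 -1.2  0.4]
tool shift mm [ -3.1   0.2 125.9] turn wz deg 0.19
shift in target-yaw tool axes [ -2.6   0.5 125.9]
```

View pics/s1.png

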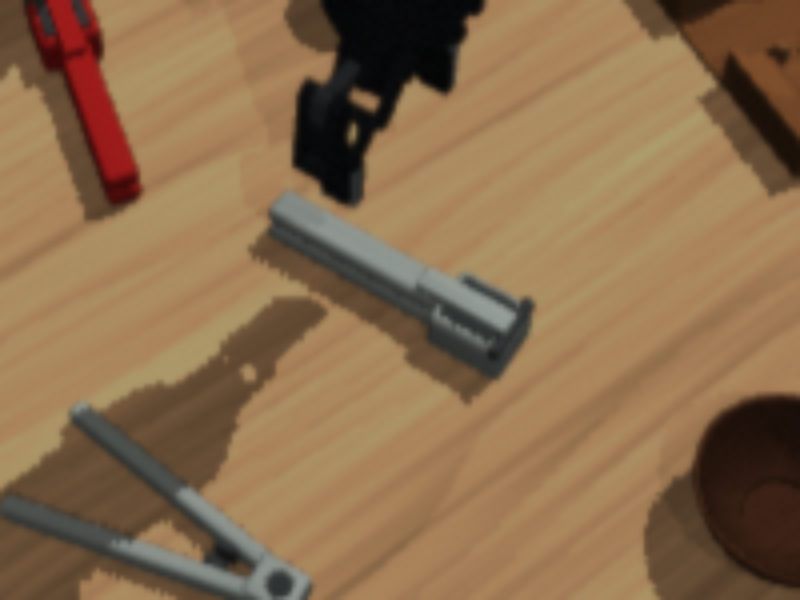

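The gripper hangs above the press, whose handle runs from (290,200) to (430,290) in the crop. I'll lower it partway and check the straddle.

>>> drive_tool:
  targets: [0,0,0.2,-2.6,0.5,35,1,0,0,0,0,0,35,1,0,0,0,0,0,16,1]

```text
clock: 2.08
position: [0.5248, -0.125, 0.0441]
ee_rot: [-0.001, 0.987, 0.161, -0.001]
contact_force: [0.3, -0.8, -0.0]
width: 0.0855
```

Run:
```python
from h import *
import cv2
delta(.5294,-.1225,.006,.328)
cv2.imwrite("pics/t2.png",cv2.resize(get_image("top")[80:230,260:460,::-1],None,fx=4,fy=4))
cv2.imwrite("pics/s2.png",cv2.resize(get_image("scene")[180:330,230:430,::-1],None,fx=4,fy=4))
```

```text
t 2.075 pos [ 0.5248 -0.125   0.0441] yaw 0.3242 tilt 0.18 j [-0.36  0.4   1.84 -0.    0.9   0.88] w 0.0855 F [ 0.3 -0.8 -0. ]
tool shift mm [ 5.2 -0.8 38.1] turn wz deg -0.22
shift in target-yaw tool axes [ 5.1 -0.9 38.1]
```

View pics/s2.png

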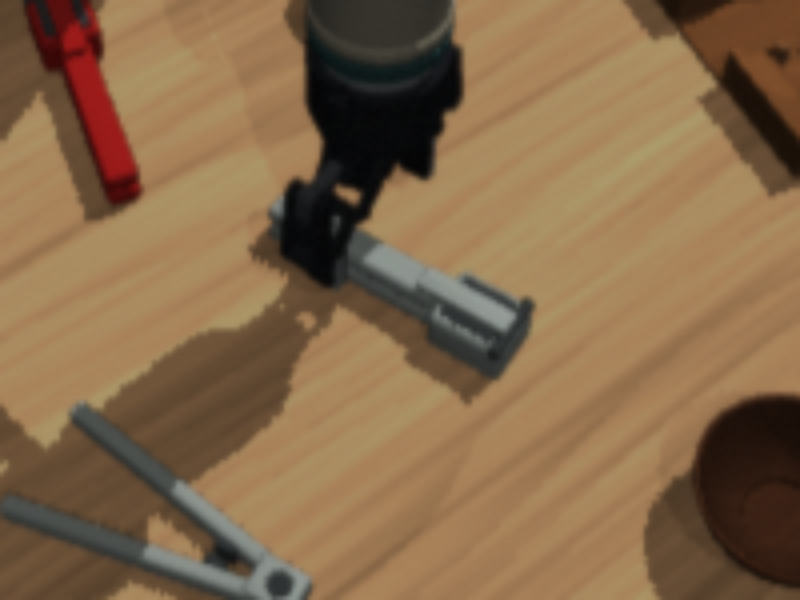

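View pics/t2.png

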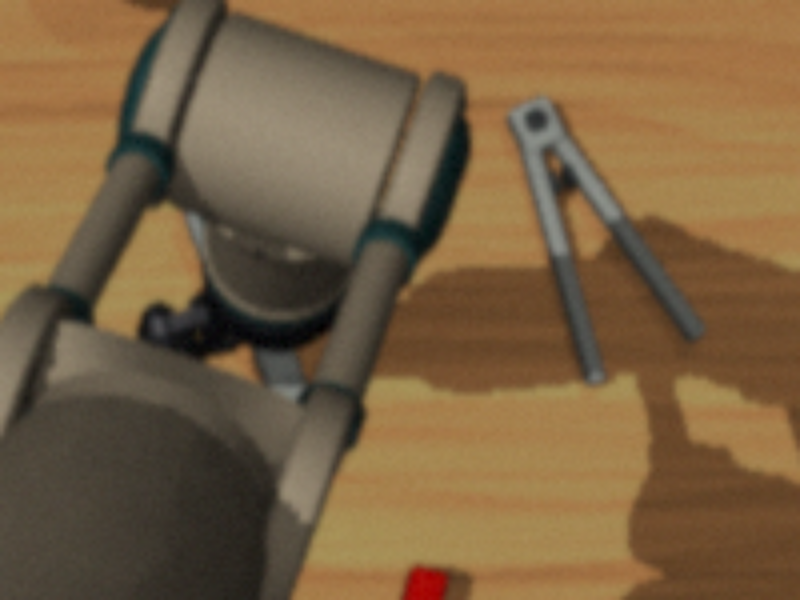

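The fingers straddle the handle in the scene crop, with the near finger at (330,265). Now I'll correct, let the arm settle, and read again.

>>> drive_tool:
  targets: [0,0,0,3,-0.5,10,1,0,0,0,0,0,0,1,0,0,0,0,0,0,1]

```text
clock: 2.55
position: [0.5297, -0.1234, 0.0359]
ee_rot: [0.0, 0.987, 0.162, 0.0]
contact_force: [0.9, 0.2, 0.1]
width: 0.0851
```

Run:
```python
from h import *
delta(.5294,-.1225,.006,.328)
```

```text
t 2.55 pos [ 0.5297 -0.1234  0.0359] yaw 0.3249 tilt 0.07 j [-0.36  0.41  1.85 -0.    0.88  0.89] w 0.0851 F [0.9 0.2 0.1]
tool shift mm [ 0.  -1.  29.9] turn wz deg -0.18
shift in target-yaw tool axes [ 0.  -0.9 29.9]
```

>>> drive_tool:
  targets: [0,0,0,0,-0.9,16,1,0,0,0,0,0,15,1,0,0,0,0,0,0,1,0,0,0,0,0,0,0,0,0,0,0,0,0,0,0,0,0,0,0,0,0,0,0,0,0,0,0,0,0,0,0,0,0,0,0]
  grip_force: 80

```text
clock: 3.55
position: [0.5295, -0.1226, 0.0049]
ee_rot: [0.0, 0.987, 0.162, 0.001]
contact_force: [-1.1, -0.4, 4.2]
width: 0.0206
```

>>> drive_tool:
  targets: [0,0,0,0,0,0,0,0,0,0,0,0,0,0]

```text
clock: 3.8
position: [0.5295, -0.1226, 0.0049]
ee_rot: [0.0, 0.987, 0.162, 0.001]
contact_force: [-0.0, 0.3, 5.9]
width: 0.0203
```

>>> drive_tool:
  targets: [0,0,0,0,0,-15,0,0,0,0,0,0,-35,0,0,0,0,0,0,-45,0,0,0,0,0,0,-20,0,0,0,0,0,0,0,0,0,0,0,0,0,0,0]

```text
clock: 4.55
position: [0.5279, -0.1219, 0.1184]
ee_rot: [-0.001, 0.987, 0.162, -0.001]
contact_force: [-0.7, 0.3, -1.7]
width: 0.0204
```

Run:
```python
from h import *
import cv2
delta(.5285,.2138,.12,-.2287)
print(get_state()["moment"])
cv2.imwrite("pics/s3.png",cv2.resize(get_image("scene")[130:300,220:430,::-1],None,fx=3.8,fy=3.5))
```

```text
t 4.55 pos [ 0.5279 -0.1219  0.1184] yaw 0.3248 tilt 0.13 j [-0.36  0.32  1.75 -0.    1.08  0.89] w 0.0204 F [-0.7  0.3 -1.7]
tool shift mm [ 107.7 -318.    -1.4] turn wz deg 31.72
shift in target-yaw tool axes [ -75.5 -327.1   -1.6]
[-0.02195566  0.04947816 -0.03307477]
```

View pics/s3.png

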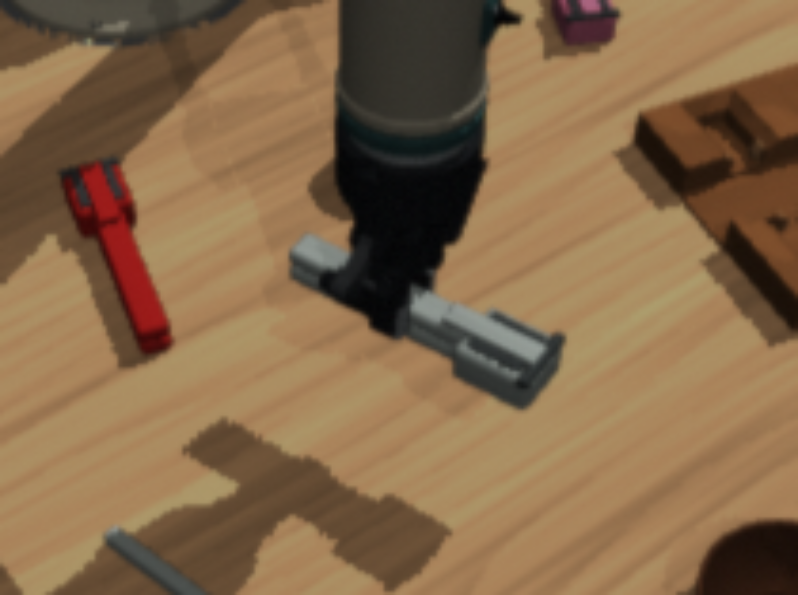

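The press hangs level in the jaws, with its head at (510,360) in the crop. Next I turn it and carry it over the cutout.

>>> drive_tool:
  targets: [0,0,7.9,0,0,0,0,0,0,7.9,0,0,0,0,0,0,7.9,0,0,0,0,0,0,8.0,0,0,0,0,0,0,0,-9.5,-41,0,0,0,0,0,-9.5,-41,0,0,0,0,0,-9.5,-41,0,0,0,0,0,-9.5,-41,0,0,0,0,0,-9.5,-41,0,0,0,0,0,-9.5,-41,0,0,0,0,0,-9.5,-41,0,0,0,0,0,-9.5,-40,0,0]

```text
clock: 6.1
position: [0.528, 0.2146, 0.1176]
ee_rot: [0.001, 0.993, -0.114, -0.001]
contact_force: [0.6, -0.3, -2.0]
width: 0.0204
```

>>> drive_tool:
  targets: [0,0,0,0,0,10,0,0,0,0,0,0,10,0,0,0,0,0,0,0,0,0,0,0,0,0,0,0]

```text
clock: 6.6
position: [0.5291, 0.2124, 0.0991]
ee_rot: [0.0, 0.993, -0.115, -0.0]
contact_force: [-0.3, -0.0, -1.9]
width: 0.0206
```

Run:
```python
from h import *
import cv2
delta(.5285,.2138,.06,-.2287)
cv2.imwrite("pics/s4.png",cv2.resize(get_image("scene")[110:240,370:530,::-1],None,fx=5,fy=4.6))
cv2.imwrite("pics/t4.png",cv2.resize(get_image("top")[80:230,90:290,::-1],None,fx=4,fy=4))
```

```text
t 6.6 pos [0.5291 0.2124 0.0991] yaw -0.2299 tilt 0.03 j [ 0.26  0.37  1.71 -0.    1.06  2.06] w 0.0206 F [-0.3 -0.  -1.9]
tool shift mm [-0.9 -1.3 39.1] turn wz deg -0.07
shift in target-yaw tool axes [-0.9 -1.3 39.1]
```

View pics/s4.png

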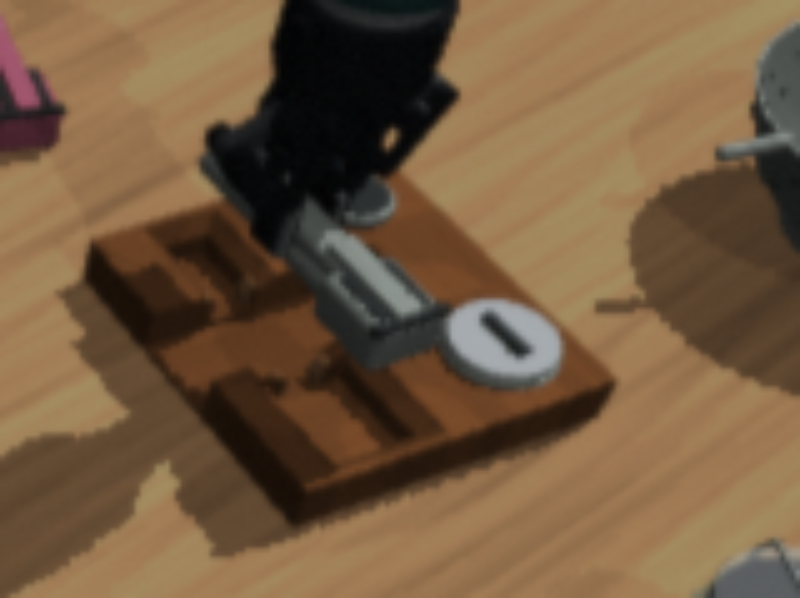

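View pics/t4.png

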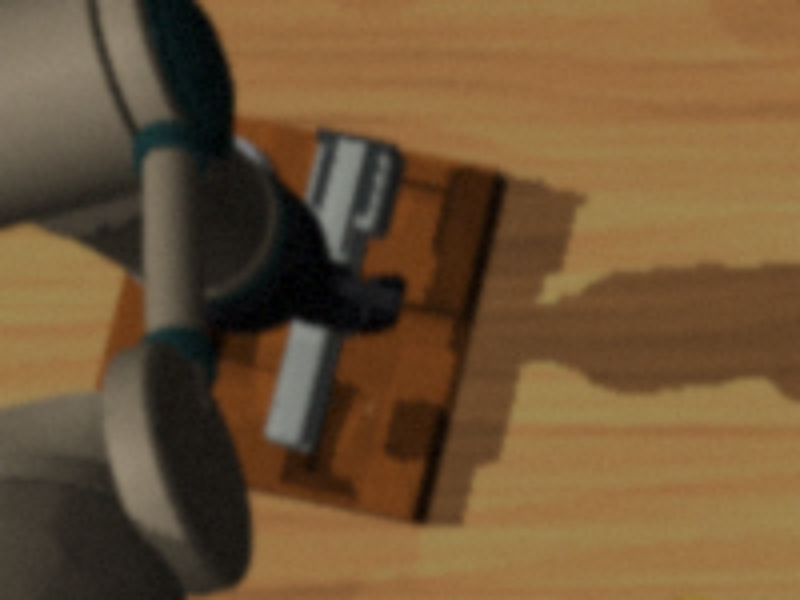

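The press hangs over the cutout, appearing shifted left in top only by parallax. I'll fit its pose from the tail corners (265,437) and (312,452) and the head corners (320,130) and (400,148).

Run:
```python
from h import *
t=lambda x,y:np.array([x/4+90-.4,y/4+80-.4]);s=lambda x,y:np.array([x/5+370-.4,y/4.6+110-.4])
h=94
o=[("top",(-75,11,30+h),t(263,438)),("top",(-75,-11,30+h),t(314,454)),("top",(95,21,36+h),t(319,129)),("top",(95,-21,36+h),t(401,147))]
o2=[("scene",(95,-21,36+h),s(370,333)),("scene",(95,21,36+h),s(448,308)),("scene",(95,-21,h),s(372,370)),("scene",(45,-21,h),s(320,318))]
for q in(o,o2,o+o2):
    p,r=fit(q,[.53,.21,-.23]);print(p.round(4),r.round(1).tolist())
```

```text
[ 0.5268  0.2094 -0.2238] [[0.9, 1.6], [-1.7, -0.3], [0.8, -0.1], [-0.5, -0.6]]
[ 0.5307  0.2137 -0.2746] [[2.1, -0.4], [1.6, 0.3], [-1.9, 1.5], [-2.6, -1.4]]
[ 0.5275  0.2093 -0.2246] [[0.9, 1.3], [-1.6, -0.6], [0.9, -0.4], [-0.4, -0.9], [1.8, -0.7], [0.7, -0.6], [-2.3, 1.3], [-3.7, -1.3]]
```

>>> drive_tool:
  targets: [0,0,0,-0.9,-1.3,15,0,0,0,0,0,0,20,0,0,0,0,0,0,17,0,0,0,0,0,0,0,0,0,0,0,0,0,5,0,0,0,0,0,0,5,0,0,0,0,0,0,5,0,0,0,0,0,0,0,0]

```text
clock: 7.7
position: [0.5282, 0.2148, 0.032]
ee_rot: [0.0, 0.993, -0.114, -0.0]
contact_force: [-0.7, 0.3, -2.4]
width: 0.0208
```

Run:
```python
from h import *
import cv2
delta(.5285,.2138,.013,-.2287)
print(get_state()["moment"])
cv2.imwrite("pics/s5.png",cv2.resize(get_image("scene")[110:240,370:530,::-1],None,fx=5,fy=4.6))
cv2.imwrite("pics/t5.png",cv2.resize(get_image("top")[80:230,90:290,::-1],None,fx=4,fy=4))
```

```text
t 7.7 pos [0.5282 0.2148 0.032 ] yaw -0.2284 tilt 0.04 j [ 0.26  0.45  1.79 -0.    0.9   2.06] w 0.0208 F [-0.7  0.3 -2.4]
tool shift mm [ 0.6  0.9 19. ] turn wz deg 0.02
shift in target-yaw tool axes [ 0.6  0.9 19. ]
[ 0.01745614  0.06739208 -0.00623068]
```

View pics/s5.png

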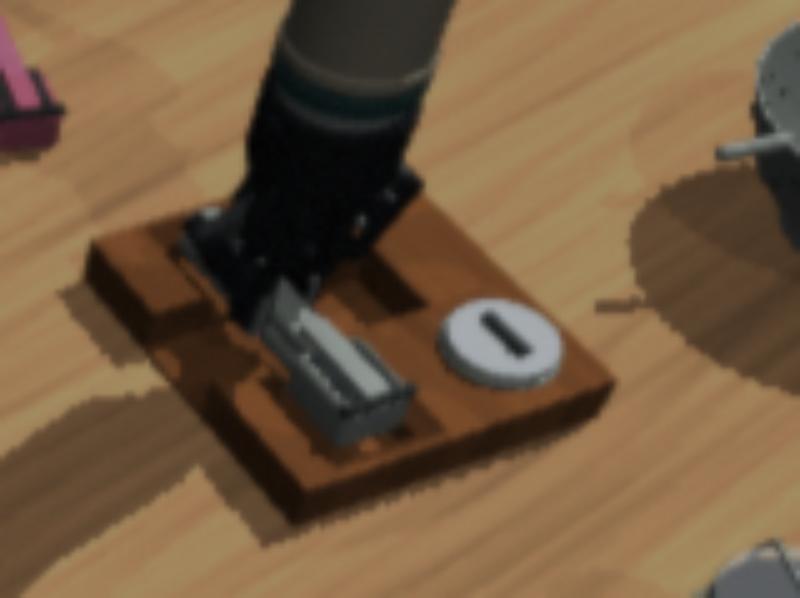

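View pics/t5.png

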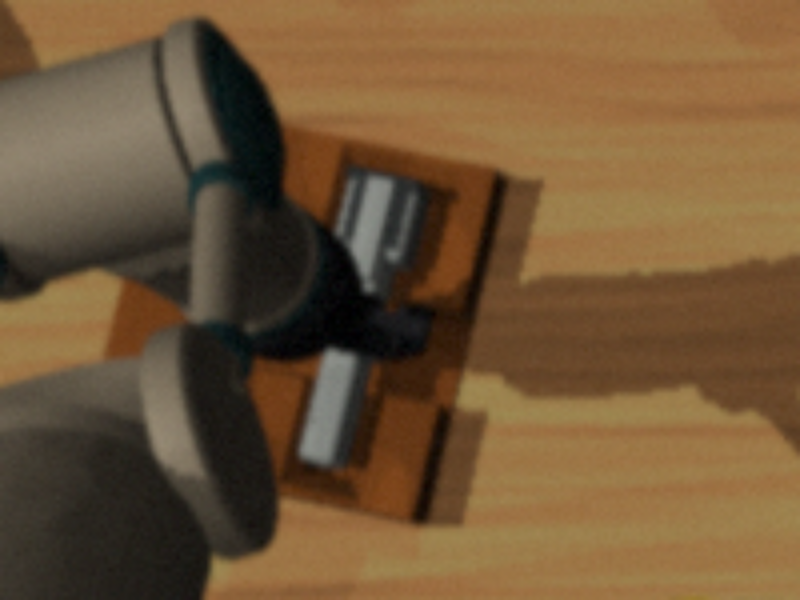

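The press is now between the bevels, with its head at (385,220) and tail at (325,460) in top. There is no side force yet. I'll push down gently.

>>> drive_tool:
  targets: [0,0,0,0.5,0.8,3,0,0,0,0,0,0,3,0,0,0,0,0,0,3,0,0,0,0,0,0,0,0]

```text
clock: 8.3
position: [0.5302, 0.2147, 0.0245]
ee_rot: [-0.001, 0.993, -0.114, 0.002]
contact_force: [-0.4, 1.6, 5.6]
width: 0.0205
```

>>> drive_tool:
  targets: [0,0,0,0,0,3,0,0,0,0,0,0,3,0,0,0,0,0,0,0,0]

```text
clock: 8.68
position: [0.531, 0.2146, 0.019]
ee_rot: [-0.001, 0.993, -0.114, 0.003]
contact_force: [0.7, 1.5, 7.1]
width: 0.0205
```

>>> drive_tool:
  targets: [0,0,0,0,0,3,0,0,0,0,0,0,2,0,0,0,0,0,0,0,0]

```text
clock: 9.05
position: [0.5311, 0.2146, 0.0139]
ee_rot: [-0.001, 0.993, -0.114, 0.003]
contact_force: [1.1, 0.8, 6.8]
width: 0.0209
```

>>> drive_tool:
  targets: [0,0,0,0,0,2,0,0,0,0,0,0,0,0]

```text
clock: 9.3
position: [0.5312, 0.2147, 0.0129]
ee_rot: [-0.001, 0.993, -0.114, 0.003]
contact_force: [-1.0, -0.3, 13.4]
width: 0.0205
```

Run:
```python
from h import *
import cv2
delta(.5285,.2138,.013,-.2287)
print(get_state()["moment"])
cv2.imwrite("pics/s6.png",cv2.resize(get_image("scene")[110:240,370:530,::-1],None,fx=5,fy=4.6))
```

```text
t 9.3 pos [0.5312 0.2147 0.0129] yaw -0.2283 tilt 0.33 j [ 0.26  0.47  1.81 -0.    0.86  2.06] w 0.0205 F [-1.  -0.3 13.4]
tool shift mm [-2.4  1.5 -0.1] turn wz deg 0.02
shift in target-yaw tool axes [-2.4  1.5 -0.1]
[-0.05694055  0.34024593  0.02997982]
```

View pics/s6.png

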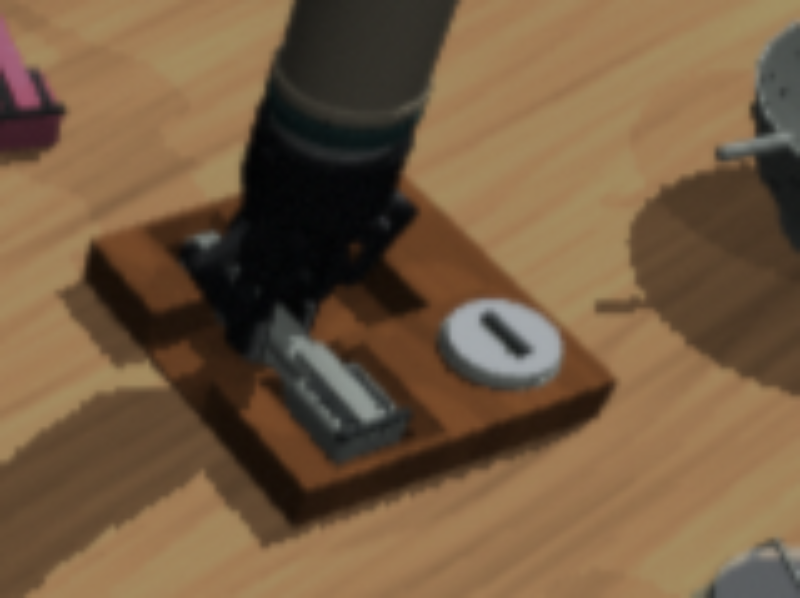

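```bash
cat > ov.py <<'E'
from h import *
import cv2,sys
def ov(n,p,zb,box,k,out,pitch=0):
    im=get_image(n)[:,:,::-1].copy();x0,y0,w,h=box
    I=cv2.resize(im[y0:y0+h,x0:x0+w],None,fx=k,fy=k,interpolation=cv2.INTER_CUBIC)
    cv2.imwrite(out.replace(".png","_raw.png"),I)
    c,s=np.cos(p[2]),np.sin(p[2])
    def P(m):
        m=np.array(m,float)/1000;return (proj(n,[p[0]+c*m[0]-s*m[1],p[1]+s*m[0]+c*m[1],m[2]])[0]-[x0,y0]+.5)*k-.5
    def poly(l,col):cv2.polylines(I,[np.array([P(m) for m in l]).round().astype(int)],True,col,1)
    for z,col in((zb,(255,0,0)),):
        poly([(45,21,z+36),(95,21,z+36),(95,-21,z+36),(45,-21,z+36)],(0,255,0))
        poly([(-75,11,z+30),(45,11,z+30),(45,-11,z+30),(-75,-11,z+30)],(0,255,255))
        poly([(45,21,z),(95,21,z),(95,-21,z),(45,-21,z)],(255,0,0))
    cv2.imwrite(out,I)
E
python3 - <<'E'
from ov import *
ov("scene",(.5312,.2147,-.2283),8,(375,130,110,95),7,"pics/o6.png")
ov("top",(.5312,.2147,-.2283),8,(130,105,90,100),6,"pics/ot6.png")
E
```

```text
(no output)
```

View pics/o6.png

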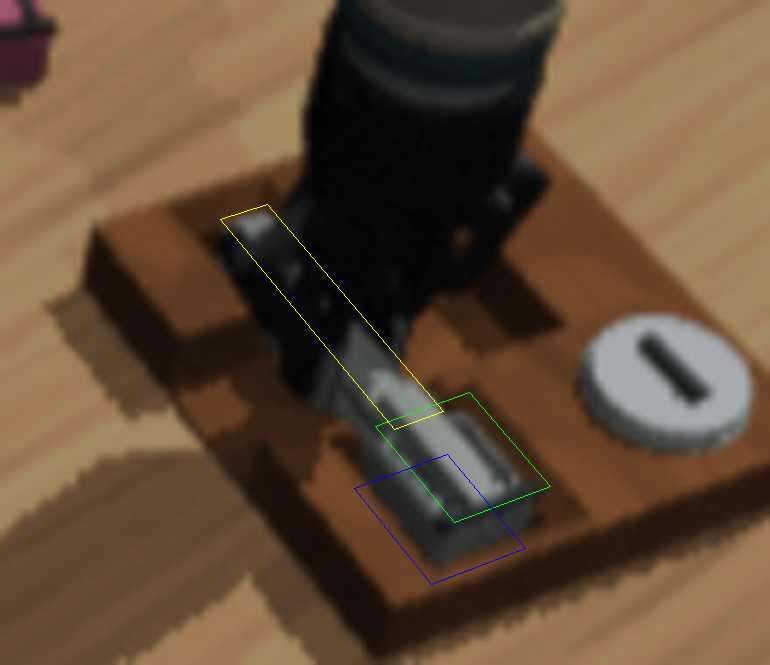

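View pics/ot6.png

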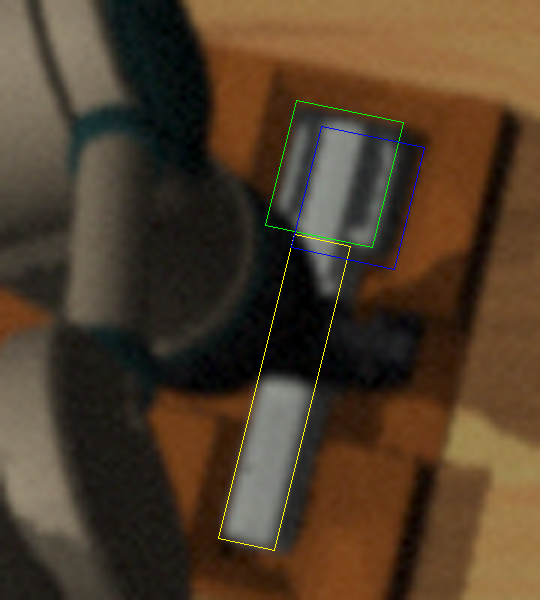

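Run:
```python
from ov import *
for n,b,k in(("scene",(405,155,60,60),10),("top",(160,118,50,85),7)):
    a=np.mean([get_image(n).astype(float) for _ in range(4)],0)
    x,y,w,h=b;I=a[y:y+h,x:x+w,::-1]*1.9
    cv2.imwrite(f"pics/z6{n}.png",cv2.resize(np.clip(I,0,255).astype(np.uint8),None,fx=k,fy=k,interpolation=cv2.INTER_CUBIC))
```

```text
(no output)
```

View pics/z6scene.png

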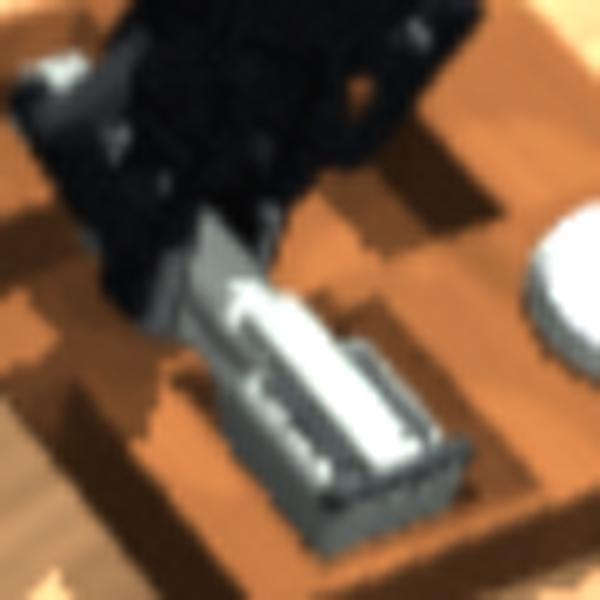

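View pics/z6top.png

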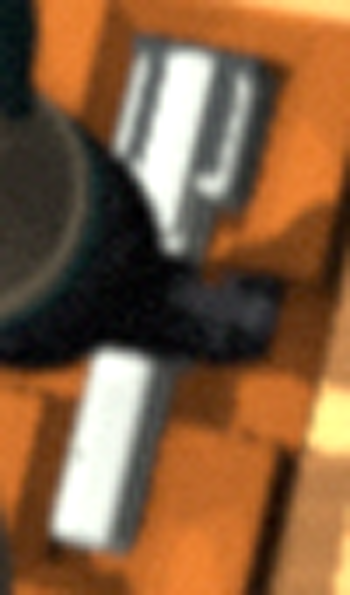

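```bash
cat >> h.py <<'E'
from scipy.spatial.transform import Rotation as Ro
def fit5(obs,x0,yaw=None):
    def W(p,m): return np.r_[p[0],p[1],p[3]]+Ro.from_euler('ZYX',[p[2] if yaw is None else yaw,p[4],0]).apply((np.array(m,float)-[0,0,15])/1000)
    f=lambda p:np.concatenate([proj(n,W(p,m))[0]-uv for n,m,uv in obs])
    r=least_squares(f,x0,x_scale=[.01,.01,.1,.01,.1]);return r.x,f(r.x).reshape(-1,2)
E
python3 - <<'E'
from h import *
s=lambda x,y:np.array([x/10+405-.45,y/10+155-.45]);t=lambda x,y:np.array([x/7+160-.43,y/7+118-.43])
o=[("scene",(95,-21,36),s(322,495)),("scene",(95,21,36),s(470,445)),("top",(95,21,36),t(133,36)),("top",(95,-21,36),t(282,64)),("top",(-75,11,30),t(50,535)),("top",(-75,-11,30),t(112,548)),("scene",(-75,11,30),s(88,55)),("scene",(45,-21,30),s(226,370))]
for y in(None,-.2283):
  p,r=fit5(o,[.53,.214,-.23,.023,0],y);print(p.round(4),r.round(1).tolist())
# same for the lifted pic
t=lambda x,y:np.array([x/4+90-.4,y/4+80-.4]);s=lambda x,y:np.array([x/5+370-.4,y/4.6+110-.4])
o=[("top",(-75,11,30),t(263,438)),("top",(-75,-11,30),t(314,454)),("top",(95,21,36),t(319,129)),("top",(95,-21,36),t(401,147)),("scene",(95,-21,36),s(370,333)),("scene",(95,21,36),s(448,308)),("scene",(95,-21,0),s(372,370)),("scene",(45,-21,0),s(320,318))]
p,r=fit5(o,[.53,.214,-.23,.11,0],-.2299);print(p.round(4),r.round(1).tolist())
tp=lambda x,y:np.array([x/6+290-.42,y/6+110-.42]);sp=lambda x,y:np.array([x/8+285-.44,y/8+215-.44])
o=[("top",(-75,11,30),tp(256,500)),("top",(-75,-11,30),tp(311,485)),("top",(95,21,36),tp(92,106)),("top",(95,-21,36),tp(188,73)),
("scene",(-75,11,30),sp(137,98)),("scene",(-75,-11,30),sp(98,140)) ,("scene",(95,-21,0),sp(553,480)),("scene",(45,-21,0),sp(418,395))]
p,r=fit5(o,[.53,-.1214,.33,.015,0]);print(p.round(4),r.round(1).tolist())
E
```

```text
[ 0.5307  0.2137 -0.2636  0.0199 -0.0443] [[0.8, -0.1], [0.1, 0.1], [2.1, -1.0], [-1.6, -0.7], [-0.7, 0.6], [-0.3, 1.0], [-0.6, -0.0], [-0.9, 0.6]]
[ 5.29500e-01  2.13000e-01 -1.74049e+01  2.17000e-02  6.40000e-03] [[1.6, 0.6], [0.5, 0.4], [1.4, -0.6], [-2.2, -0.9], [0.0, 0.9], [0.6, 1.1], [-1.5, -1.3], [-0.6, 0.8]]
[ 5.291000e-01  2.111000e-01  1.803493e+02  1.028000e-01 -5.540000e-02] [[1.4, 1.5], [-1.3, -0.4], [0.3, -0.4], [-1.1, -0.9], [2.2, -0.7], [1.2, -0.5], [-1.3, 1.8], [-3.0, -0.0]]
[ 0.5298 -0.1226  0.3251  0.0146 -0.0502] [[0.4, 1.6], [0.2, 0.9], [-1.2, -0.8], [-0.1, -1.3], [0.0, -0.7], [-0.3, 0.1], [0.7, 0.4], [-0.7, 0.9]]
```

The pose fit gives z of about 21 mm against 23 mm at home, so it is likely on or near the floor. A little more push should confirm that.

>>> drive_tool:
  targets: [0,0,0,0,0,2.5,0,0,0,0,0,0,0,0]

```text
clock: 10.1
position: [0.5312, 0.2147, 0.0129]
ee_rot: [-0.001, 0.993, -0.114, 0.003]
contact_force: [-4.5, -0.8, 29.7]
width: 0.0204
```

>>> drive_tool:
  targets: [0,0,0,0,0,2.5,0,0,0,0,0,0,0,0]

```text
clock: 10.35
position: [0.5313, 0.2147, 0.0128]
ee_rot: [-0.001, 0.994, -0.114, 0.004]
contact_force: [-8.2, -2.3, 46.0]
width: 0.0209
```

It stopped hard at TCP z = 0.0129, which is the grasp height of 0.0049 plus the 8 mm floor, so it is home. Now I'll unload, open and retreat.

>>> drive_tool:
  targets: [0,0,0,0,0,-7,0,0,0,0,0,0,0,0.3,0,0,0,0,0,0,0.6,0,0,0,0,0,0,0.7,0,0,0,0,0,0,0.7,0,0,0,0,0,-15,0.7,0,0,0,0,0,-40,0.7,0,0,0,0,0,-50,0.7,0,0,0,0,30,-40,0.7,0,0,0,0,60,0,0.7,0,0,0,0,60,0,0.7,0,0,0,0,0,0,0.7]

```text
clock: 11.85
position: [0.4938, 0.0646, 0.1585]
ee_rot: [0.001, 0.993, -0.116, 0.0]
contact_force: [-0.4, 0.0, -0.3]
width: 0.0599
```

Run:
```python
from ov import *
delta(.5285,.2138,.013,-.2287)
ov("scene",(.5295,.2138,-.2283),8,(375,130,110,95),7,"pics/o7.png")
ov("top",(.5295,.2138,-.2283),8,(120,100,110,110),6,"pics/ot7.png")
cv2.imwrite("pics/t7.png",get_image("top")[:,:,::-1])
```

```text
t 11.85 pos [0.4938 0.0646 0.1585] yaw -0.2334 tilt 0.08 j [-0.01  0.22  1.78 -0.    1.14  1.8 ] w 0.0599 F [-0.4  0.  -0.3]
tool shift mm [  -0.9 -153.3  145.3] turn wz deg -0.27
shift in target-yaw tool axes [  -0.  -153.2  145.5]
```

View pics/o7.png

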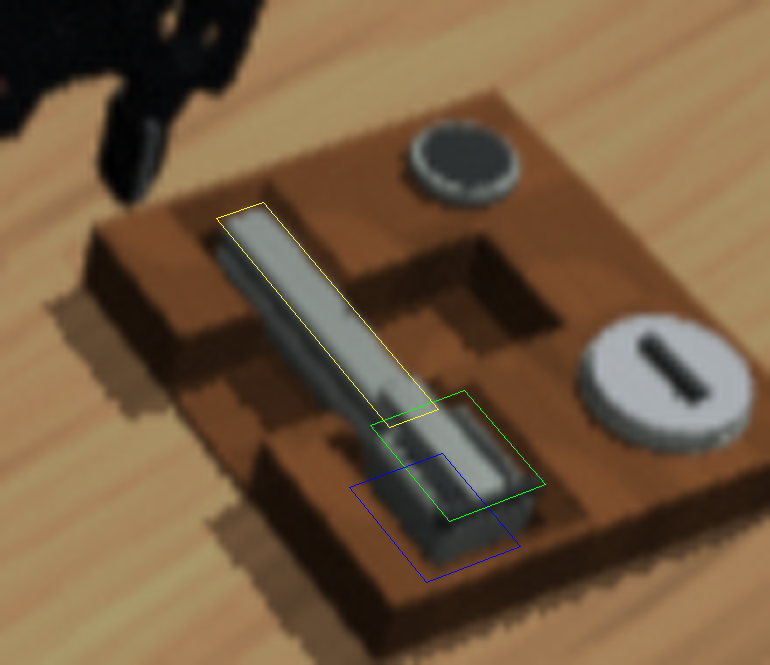

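View pics/ot7_raw.png

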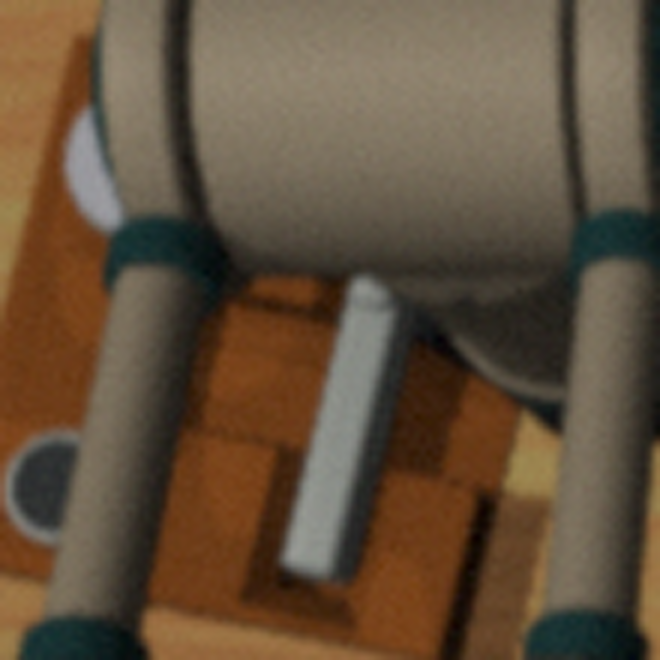

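View pics/t7.png

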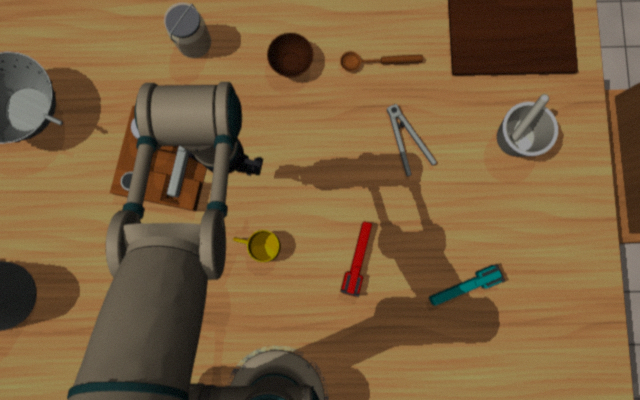

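>>> drive_tool:
  targets: [0,0,0,0,50,-5,0.7,0,0,0,0,50,-5,0.7,0,0,0,0,50,-5,0.7,0,0,0,0,50,-5,0.7,0,0,0,0,0,0,0.7]

```text
clock: 12.62
position: [0.4503, -0.1287, 0.1779]
ee_rot: [0.001, 0.993, -0.115, 0.001]
contact_force: [0.4, 1.2, 0.1]
width: 0.0598
```

Run:
```python
from ov import *
def av(n,b,k,o):
    a=np.mean([get_image(n).astype(float) for _ in range(5)],0);x,y,w,h=b
    np.save(f"pics/{n}.npy",a)
    cv2.imwrite(o,cv2.resize(np.clip(a[y:y+h,x:x+w,::-1]*1.7,0,255).astype(np.uint8),None,fx=k,fy=k,interpolation=cv2.INTER_CUBIC))
av("scene",(400,150,60,70),8,"pics/s8.png");av("top",(140,110,70,95),6,"pics/t8.png")
ov("top",(.5295,.2138,-.2283),8,(140,110,70,95),6,"pics/ot8.png")
```

```text
(no output)
```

View pics/s8.png

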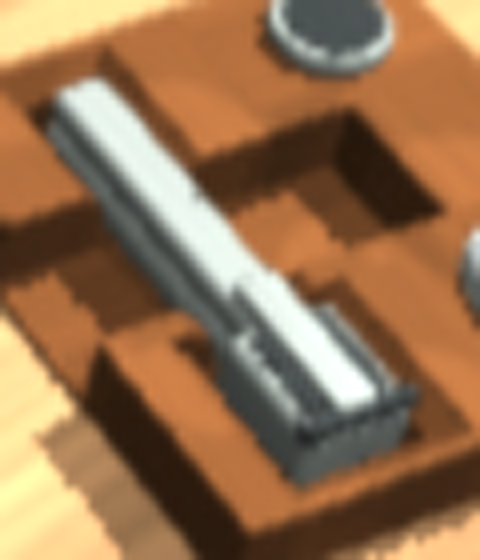

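View pics/t8.png

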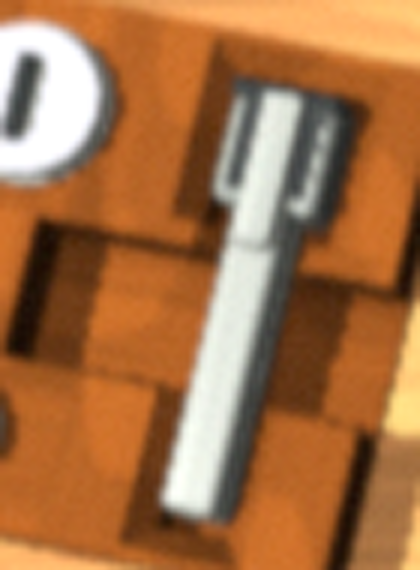

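View pics/ot8.png

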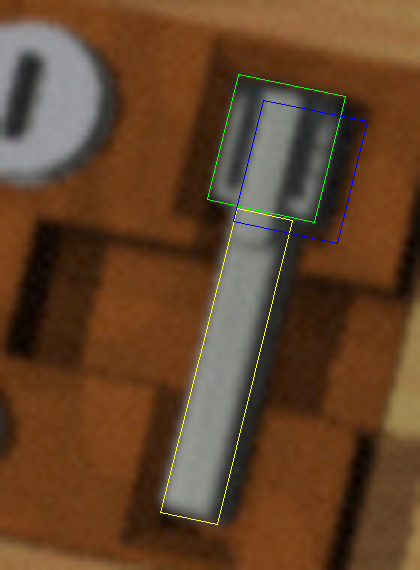

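In both views the head reads slightly low relative to my overlay. To settle whether it is level, I'll touch the tail and head tops with shut fingers. At home the heights should be 38 mm for the handle and about 44 mm for the head.

>>> drive_tool:
  targets: [0,0,0,-8.5,-50,0,0,0,0,0,-8.5,-50,0,0,0,0,0,-8.5,-50,0,0,0,0,0,-8.5,-50,0,0,0,0,0,-8.5,-50,0,0,0,0,0,-8.5,-50,0,0,0,0,0,-8.5,-50,30,0,0,0,0,0,0,40,0,0,0,0,0,0,30,0,0,0,0,0,0,0,0,0,0,0,0,0,0,0]

```text
clock: 14.55
position: [0.4717, 0.2277, 0.0782]
ee_rot: [-0.0, 0.993, -0.114, 0.001]
contact_force: [0.4, 0.5, 0.8]
width: 0.0001
```

Run:
```python
from h import *
delta(.4721,.2278,.045,-.2283)
```

```text
t 14.55 pos [0.4717 0.2277 0.0782] yaw -0.2286 tilt 0.1 j [ 0.32  0.33  1.84 -0.    0.96  2.12] w 0.0001 F [0.4 0.5 0.8]
tool shift mm [ 0.3 -0.2 33.2] turn wz deg -0.01
shift in target-yaw tool axes [ 0.4 -0.2 33.2]
```

>>> drive_tool:
  targets: [0,0,0,0,0,15,0,0,0,0,0,0,13,0,0,0,0,0,0,4,0,0,0,0,0,0,3,0,0,0,0,0,0,0,0]

```text
clock: 15.18
position: [0.4708, 0.2274, 0.0421]
ee_rot: [0.0, 0.993, -0.114, -0.0]
contact_force: [-0.4, -0.5, -0.6]
width: -0.0003
```

>>> drive_tool:
  targets: [0,0,0,0,0,3,0,0,0,0,0,0,0,0]

```text
clock: 15.42
position: [0.471, 0.2275, 0.0393]
ee_rot: [-0.0, 0.993, -0.114, 0.0]
contact_force: [0.1, -0.3, -0.3]
width: 0.0
```

>>> drive_tool:
  targets: [0,0,0,0,0,3,0,0,0,0,0,0,0,0]

```text
clock: 15.68
position: [0.4709, 0.2277, 0.0381]
ee_rot: [-0.0, 0.993, -0.114, 0.001]
contact_force: [-2.8, -0.8, 14.5]
width: 0.0002
```

The tail top is at 38.1 mm, as it should be. Head next.

>>> drive_tool:
  targets: [0,0,0,0,0,-25,0,0,0,0,43,0,0,0,0,0,0,44,0,0,0,0,0,0,44,0,0,0,0,0,0,0,0,10,0,0,0,0,0,0,5,0,0,0,0,0,0,0,0]

```text
clock: 16.55
position: [0.5965, 0.1979, 0.0455]
ee_rot: [0.0, 0.994, -0.114, -0.001]
contact_force: [-0.9, 0.4, 0.4]
width: 0.0001
```

>>> drive_tool:
  targets: [0,0,0,0,0,3,0,0,0,0,0,0,0,0]

```text
clock: 16.8
position: [0.5975, 0.1981, 0.0441]
ee_rot: [0.0, 0.994, -0.114, -0.0]
contact_force: [-1.1, -0.3, 4.7]
width: 0.0003
```

>>> drive_tool:
  targets: [0,0,0,0,0,3,0,0,0,0,0,0,0,0]

```text
clock: 17.05
position: [0.5975, 0.1982, 0.044]
ee_rot: [-0.0, 0.994, -0.114, 0.0]
contact_force: [-6.1, -1.3, 19.8]
width: -0.0002
```

The head top is at 44.0 mm, so the press is level and fully home. I'll retreat and check the nutcracker.

>>> drive_tool:
  targets: [0,0,0,0,0,-30,0,0,0,0,0,0,-50,0,0,0,0,0,0,-50,0,0,0,0,-20,50,0,0,0,0,0,-20,50,0,0,0,0,0,-20,50,0,0,0,0,0,-20,50,0,0,0,0,0,0,50,0,0,0,0,0,0,30,0,0,0,0,0,0,0,0,0,0,0,0,0,0,0,0]

```text
clock: 18.42
position: [0.457, -0.0562, 0.1703]
ee_rot: [-0.0, 0.993, -0.114, 0.0]
contact_force: [0.6, -1.2, 0.4]
width: -0.0001
```

Run:
```python
from h import *
import cv2
delta(.4721,.2278,.045,-.2283)
cv2.imwrite("pics/t9.png",get_image("top")[:,:,::-1])
```

```text
t 18.425 pos [ 0.457  -0.0562  0.1703] yaw -0.2286 tilt 0.04 j [-0.27  0.15  1.84  0.    1.16  1.52] w -0.0001 F [ 0.6 -1.2  0.4]
tool shift mm [ -49.6 -279.9  125.5] turn wz deg -0.02
shift in target-yaw tool axes [ -49.5 -280.   125.3]
```

View pics/t9.png

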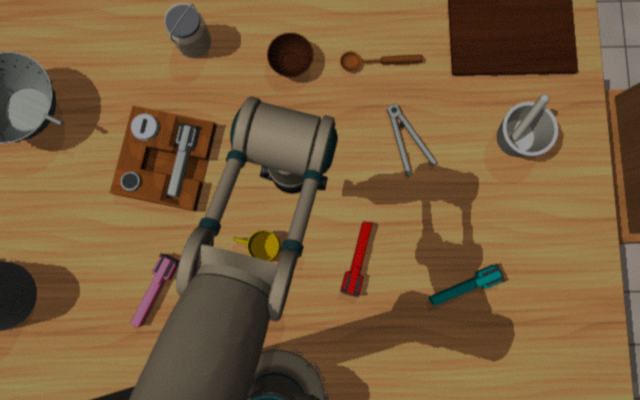

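The press lies in the insert around (183,160). The nutcracker has not moved, with its hinge at (394,110) and legs ending at (408,175) and (435,163). The arm is clear of everything.

```bash
python3 -c "
from rig import *
sign_off()"
```

```text
the job is handed in; nothing more can be done
```

The garlic press is in its cutout, pressed past the cork cheeks onto the floor, and the job is handed in at about 18.5 s of the 42 s allowed. No verdict was reported.

- **Depth:** while pushing, the tool stopped hard at z = 12.9 mm, exactly 8 mm above the height it was gripped at on the counter. The highest push was about 46 N at the wrist.
- **Level:** I touched the tail and head with shut fingers and read 38.1 mm and 44.0 mm, against 38 and 44 mm expected at home.
- **Position:** from the tool position at the hard stop, it ended about 3 mm from my camera-based estimate of the home point and within about 1° of the cutout's direction.
- **Nutcracker:** it looks unmoved in the last top image, and the arm was clear of everything.

**Check that disagreed:** overlaying the model on the camera images put the head 1 to 3 pixels off. My pose fits to those images ranged from level to about 2.5° of tilt, and the touch readings settled it as level.

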